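# Reverse the ratchet and snug a valve-block bolt

## Robot

A 7-joint arm with a two-finger parallel gripper is mounted at the origin on the work surface. World frame = base frame: x ahead of the robot, y to its left, z up, the work surface at z = 0. Lengths are in m, angles in rad, forces in N, time in s.
With the tool pointing down it reaches from about 0.425 to 0.825 m from the base axis. Payload 3.6 kg.
Tool frame: the origin (TCP) lies where the fingers leave the gripper's body, on its centre line; the fingertips stand 73 mm ahead of it and the grasp point (between the pads) lies 54 mm ahead of it; x points along the fingers, y is the direction in which the jaws open and shut, and the axes are right-handed (so a half turn about x gives the same grasp; the last joint's range is limited). The gripper opens to 85 mm and grips with 20 to 120 N. Pads are 22 mm wide; open, the fingers measure 114 mm over their backs; the gripper's body (76 mm by 85 mm) begins 54 mm behind the grasp point. The pads swing forward as they close: fully open they stand 13 mm farther back than shut.
Start: joints at [1.31, 0.615, -0.013, 1.423, 0.008, 1.103, -0.04], TCP at [0.151, -0.632, 0.304] pointing down, gripper open.
Joint ranges: [-3.12, 3.12], [-0.3, 2.06], [-1.34, 1.32], [0.26, 2.42], [-1.36, 4.5], [0.01, 1.98], [-2.84, 2.84]. Speed limits (rad/s): [2.79, 2.79, 3.14, 3.14, 3.14, 3.14, 3.14].

## Interface

Orientations are given as a unit quaternion [x, y, z, w].
In Python, from station import arm, snapshot, camera_info, ticket gives the robot as it stands. Calls block until the motion is done:
- arm.movep(position, orientation): joint-space move of the TCP to a pose.
- arm.line_to(position, velocity=0.15, ori=None): straight line of the TCP; ori=None keeps the orientation; velocity is the mean speed in m/s.
- arm.move_j(angles): joint-space move.
- arm.move_gripper(opening, effort=None): opening from 0.0 (shut) to 1.0 (fully open); effort is the grip in N (None keeps the last); returns when the fingers have stopped.
- arm.pause(seconds).
- arm.ik(position, orientation): joint angles nearest the present ones, or None.
- snapshot(name): name is "scene" or "side" or "wrist"; returns the picture (420x560x3 uint8, blue, green, red); there is no depth.
- camera_info(name): a dict with "fx", "fy", "cx", "cy" (pixels), "R" (3x3) and "t" (3): a world point X has camera coordinates R X + t; the wrist camera has in their place "T_tool_cam" (4x4, takes a point from camera to tool coordinates, whose origin is the TCP and whose axes are the tool frame's). Camera axes: x right, y down, z forward; pixel columns grow to the right and rows downward; lengths in m; the calibration is good to about 2 mm. A picture is of the moment at which its call begins: read the wrist's pose just before it. camera_info takes no time and is no camera call.
A pose or a line that the arm cannot do raises arm.MotionError and nothing moves.
- ticket.finish_job(): hands the job in, once; it reports no verdict.
Readings, each from a call of its own:
- arm.read_time(): time.
- arm.read_joint_positions(): joint angles.
- arm.read_dq(): joint speeds.
- arm.read_effort(): joint torques, N m.
- arm.read_tool_pos(): TCP position.
- arm.read_eef_rot(): TCP orientation.
- arm.read_ft_force(): force on the tool from outside, world axes, zero at the start.
- arm.read_wrist_torque(): the same for the moment, N m.
- arm.read_opening(): opening from 0.0 (shut) to 1.0 (fully open).
Only numpy, scipy, OpenCV 4.12 (cv2) and the standard library are available. Lean on these libraries where they do the work, as an engineer would, in place of code of your own. Each camera call takes 0.05 s, during which the arm holds its last target.

## Task

The ratchet on the valve block's bolt is set to loosen. Gently flip the small reversing lever on its head over to tighten, then work the handle to and fro, turning the bolt clockwise (seen from above) until it seats on its spring washer and is snug: a pull of about 10 newtons square to the handle at the middle of the grey grip, and never as much as 15. Then let go, leaving the bolt seated and the lever on tighten, and do not disturb the other things on the bench.

Things in the scene. Friction and masses are not known exactly. Their poses are not given: they have to be found in the camera images.
- block: Aluminium valve block, 110 x 130 x 60 mm tall, fixed to the table on a 170 x 170 x 8 mm foot plate. Origin: centre of its underside; z up. At yaw 0 its -x side faces the robot and the ratchet's handle lies over that side. Two steel hose stubs, 17 mm thick, rise from its top to 94 mm above the table, 42 mm towards the handle from the bolt axis and 54 mm to either side, where the handle's swing ends.
- bolt_axis (a point): Point on the vertical axis of bolt and ratchet, on the flat top of the ratchet's head, 91 mm above the table. The steel head is 24 mm thick (67 to 91 mm above the table): a disc of 34 mm radius about this axis that narrows towards the handle.
- wrench (a joint): Swing of the ratchet handle about the bolt axis, rad; 0 is straight along the block's -x, positive is clockwise from above (the tightening stroke). Solid stops at -0.7 and +0.7: a stop met there is not the bolt's seat. It stays where it is left; swinging it free takes 1 to 2 N at the grip, turning the unseated bolt with it about 3 N. The ratchet has 12 teeth, so up to about 0.55 rad of a stroke is lost before it bites.
- grip (a point): Middle of the grey grip of the ratchet handle, 145 mm from the bolt axis, 79 mm above the table. The grip is a level bar 20 mm wide, 22 mm tall and 95 mm long pointing straight away from the axis, clear of the table; the ratchet ends 199 mm from the axis.
- lever (a joint): Angle of the reversing lever on its pivot, rad, relative to the handle. -0.45 is loosen, +0.45 is tighten (solid stops at both); the start is near -0.45. Positive is clockwise from above: seen from the handle's end looking to the bolt, the tab goes from left to right. It stays where it is left. It takes about 3 to 4 N at the tab to push it over; count it as flipped above 0.33. The small lever bears no more than 30 N.
- lever_pivot (a point): Pivot of the reversing lever, on top of the ratchet's head, 37.5 mm from the bolt axis towards the handle, 91.5 mm above the table (vertical axis).
- lever_tab (a point): Top centre of the lever's upright thumb tab, 32 mm from the pivot, pointing towards the bolt axis, 112 mm above the table. The tab is 14 mm long, 7 mm thick and stands 21 mm above the head's flat top.
- bolt: Bolt with the toothed drive, hidden in the head. Origin on its axis, 79 mm above the table. After 0.5 to 1.3 rad clockwise (unknown beforehand) it seats on the spring washer; then its torque rises by about 20 Nm per rad: from 3 N to 10 N at the grip within 8 mm. Friction lets the pull sag when held still: judge it on the move. Let go, it springs back a little and stays seated.
- washer: Copper-coloured spring washer between block and ratchet head, 60 mm across. Origin on the bolt axis, 60.5 mm above the table. Its lug takes the bolt's push; it cannot be seen where.
- spanner_long: Bystander: open-ended steel spanner, 200 mm long, lying flat, 9 mm thick. Origin at the middle of its underside.
- spanner_short: Bystander: open-ended steel spanner, 150 mm long, lying flat, 9 mm thick. Origin at the middle of its underside.
- elbow: Bystander: steel and brass elbow fitting standing on its nut, 38 mm tall. Origin at the centre of its foot.
- union: Bystander: steel hexagon fitting, 36 mm tall, 28 mm across. Origin at the centre of its foot.
- socket: Bystander: steel socket standing upright, 42 mm tall, 28 mm across. Origin at the centre of its foot.
- mallet: Bystander: rubber mallet lying on its side, head 60 mm thick and 110 mm long, wooden handle. Origin under the middle of the head.

How it is judged:
By the outcome, as a careful person would: the job done as asked, in the order asked, and still so for the second after the job is handed in, with the robot touching nothing.
It also fails if it takes over 72 s, if anything falls off the work surface, if the arm or the gripper's body presses on something with over 40 N, if the wrist force passes 120 N, or if a joint passes its speed limit or range.

## Working session

There is one attempt and no reset: what is moved stays moved. The work goes in short steps, each a Python script; the robot and the scene stay as the last script left them, time stands still between calls to the robot, and variables do not carry over. Pictures are saved under pics/ and viewed, and the job is handed in when it is done.

```bash
ls; mkdir -p pics; python3 - <<'E'
from station import arm, snapshot, camera_info
import cv2, numpy as np
for n in ["scene","side","wrist"]:
    im=snapshot(n); cv2.imwrite(f"pics/{n}0.png",im)
    ci=camera_info(n); print(n,{k:np.round(v,4).tolist() for k,v in ci.items()})
print(arm.read_time(), arm.read_tool_pos(), arm.read_eef_rot(), arm.read_ft_force())
E
```

```text
pics
scene {'fx': 414.3357, 'fy': 414.3357, 'cx': 282.6154, 'cy': 209.0857, 'R': [[-0.5861, 0.81, -0.0203], [0.5247, 0.3604, -0.7712], [-0.6174, -0.4627, -0.6362]], 't': [0.2219, -0.2969, 1.419]}
side {'fx': 466.0106, 'fy': 466.0106, 'cx': 269.9814, 'cy': 212.7286, 'R': [[0.9609, -0.2759, 0.0221], [-0.1444, -0.5678, -0.8104], [0.2361, 0.7755, -0.5855]], 't': [-0.5518, 0.2586, 0.8103]}
wrist {'fx': 347.8536, 'fy': 347.8536, 'cx': 274.5353, 'cy': 212.886, 'T_tool_cam': [[-0.0011, -0.2622, 0.965, -0.0694], [1.0, -0.0004, 0.001, 0.0], [0.0001, 0.965, 0.2622, -0.0671], [0.0, 0.0, 0.0, 1.0]]}
0.15 [ 0.15114947 -0.63172165  0.30299234] [-0.70214339 -0.08356228  0.70232806 -0.0821419 ] [-0.56513017  0.05331274  0.21148497]
```

View pics/scene0.png

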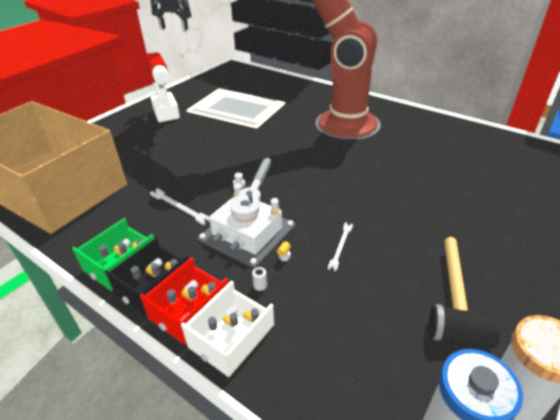

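View pics/side0.png

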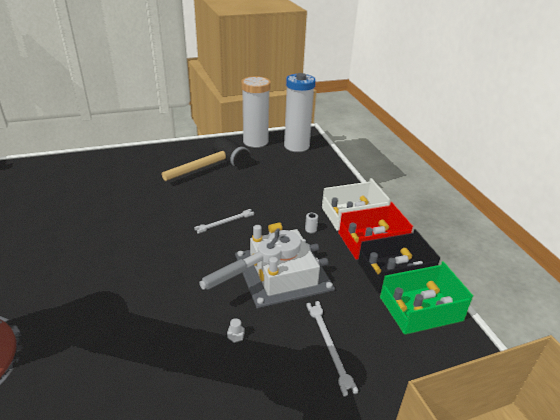

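View pics/wrist0.png

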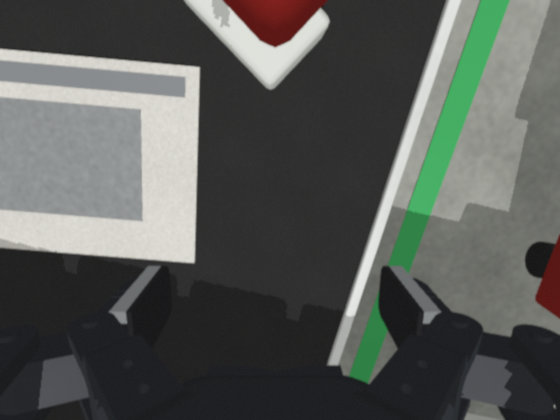

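The scene view shows the block at about (247,222), head (244,203) and handle to (265,162). In the side view the head is at about (283,243) and the handle end at (205,280). I'll compute a rough pose and zoom in.

```bash
cat > h.py <<'E'
from station import arm, snapshot, camera_info
import cv2, numpy as np
from scipy.spatial.transform import Rotation as Ro
def cam(n):
    c=camera_info(n)
    K=np.array([[c['fx'],0,c['cx']],[0,c['fy'],c['cy']],[0,0,1]])
    if n=='wrist':
        T=np.array(c['T_tool_cam']); Rt=Ro.from_quat(arm.read_eef_rot()).as_matrix(); p=np.array(arm.read_tool_pos())
        Rwc=Rt@T[:3,:3]; C=p+Rt@T[:3,3]
        return K,Rwc.T,-Rwc.T@C
    return K,np.array(c['R']),np.array(c['t'])
def ray(c,u,v):
    K,R,t=c; d=R.T@np.linalg.inv(K)@np.array([u,v,1.]); return -R.T@t,d
def onz(c,u,v,z):
    C,d=ray(c,u,v); return C+d*(z-C[2])/d[2]
def proj(c,X):
    K,R,t=c; q=K@(R@np.array(X)+t); return q[:2]/q[2]
E
python3 - <<'E'
from h import *
s=cam('scene'); d=cam('side')
print(onz(s,245,200,.091),onz(s,266,162,.085)); print(onz(d,284,240,.091),onz(d,205,280,.085))
for n,(x,y,w,h) in {'scene':(140,140,220,160),'side':(170,190,220,160)}.items():
    im=cv2.imread(f'pics/{n}0.png')[y:y+h,x:x+w]; cv2.imwrite(f'pics/{n}0z.png',cv2.resize(im,None,fx=3.6,fy=3.6,interpolation=cv2.INTER_CUBIC))
E
```

```text
[0.61427943 0.06627567 0.091     ] [0.45398724 0.00311372 0.085     ]
[0.62181629 0.06866859 0.091     ] [4.46640614e-01 2.23615297e-04 8.50000000e-02]
```

View pics/scene0z.png

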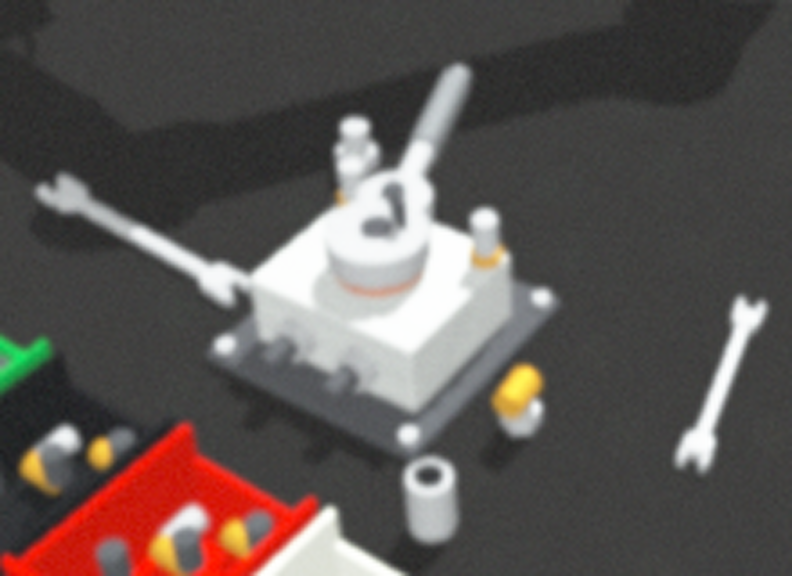

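View pics/side0z.png

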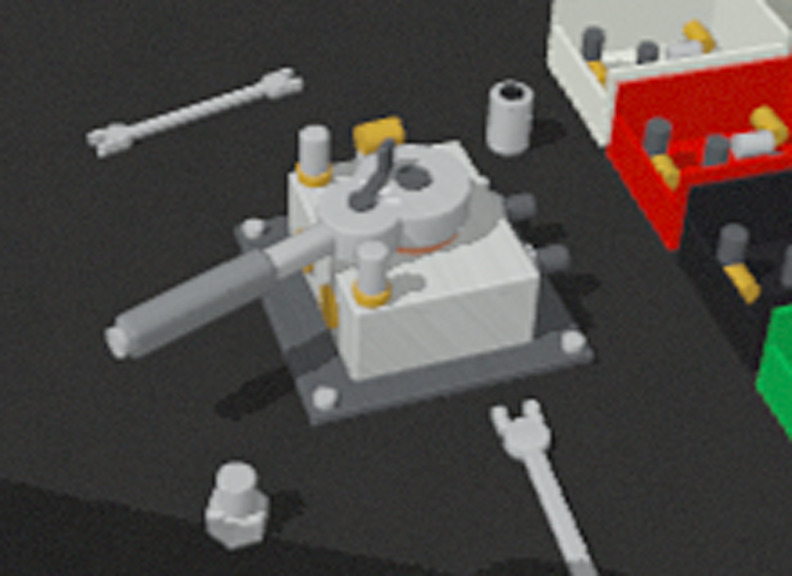

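The side view shows the lever on the head at about (275,237), with its tab leaning left, and the union near (235,330). Next I'll take a close wrist view from above.

```bash
cat >> h.py <<'E'
def quat(g):
    z=np.array([g[0],g[1],0.]); z/=np.linalg.norm(z); x=np.array([0,0,-1.]); y=np.cross(z,x)
    return Ro.from_matrix(np.c_[x,y,z]).as_quat()
E
python3 - <<'E'
from h import *
h=np.array([-0.93,-0.37]); ax=np.array([.617,.067])
print('union',onz(cam('side'),235,335,.005))
Q=Ro.from_quat(arm.read_eef_rot()).as_matrix(); print(Q.round(2))
for g in (h,-h):
    for d in (.15,-.15,0):
        p=np.r_[ax+h/np.linalg.norm(h)*.06+g/np.linalg.norm(g)*d,.30]; q=quat(g); print(g,p,arm.ik(p,q))
E
```

```text
union [ 0.48520416 -0.07452138  0.005     ]
[[-0.    0.23 -0.97]
 [ 0.   -0.97 -0.23]
 [-1.   -0.    0.  ]]
[-0.93 -0.37] [ 0.42187553 -0.01063016  0.3       ] [ 0.27911365  0.29187794 -0.39188796  2.03521169  0.14799915  0.84098912
 -1.38897504]
[-0.93 -0.37] [0.70062477 0.10027007 0.3       ] [-0.00960019  0.73546086 -0.33420932  1.22446183  0.23662861  1.21913075
 -1.5366291 ]
[-0.93 -0.37] [0.56125015 0.04481995 0.3       ] [ 0.11857671  0.50428971 -0.36504627  1.67952982  0.20699978  0.99596601
 -1.51014703]
[0.93 0.37] [0.70062477 0.10027007 0.3       ] [ 0.29880929  0.94374083 -1.15102725  1.21169541  0.83812939  1.46785617
  1.21399767]
[0.93 0.37] [ 0.42187553 -0.01063016  0.3       ] [ 0.77857361  0.47376309 -1.14447237  2.02340708  0.52465153  0.97783713
  1.31635332]
[0.93 0.37] [0.56125015 0.04481995 0.3       ] [ 0.52898296  0.72722839 -1.14891761  1.66730304  0.70189541  1.22075812
  1.16643722]
```

```bash
python3 - <<'E'
from h import *
h=np.array([-0.93,-0.37]);h/=np.linalg.norm(h); ax=np.array([.617,.067])
arm.movep(np.r_[ax+h*.10,.31],quat(h)); arm.pause(.2)
c=cam('wrist'); im=snapshot('wrist'); cv2.imwrite('pics/w1.png',im); np.save('w1c.npy',np.c_[c[0],c[1],c[2]])
print(arm.read_time(),arm.read_tool_pos(),arm.read_ft_force())
for X in ([*ax,.091],[*(ax+h*.199),.079]): print(proj(c,X))
E
```

```text
3.0833 [0.5241528  0.02960774 0.3099563 ] [ 0.0515579   0.69164938 -0.18607035]
[273.02385171  74.07084736]
[273.54974141 297.76524965]
```

View pics/w1.png

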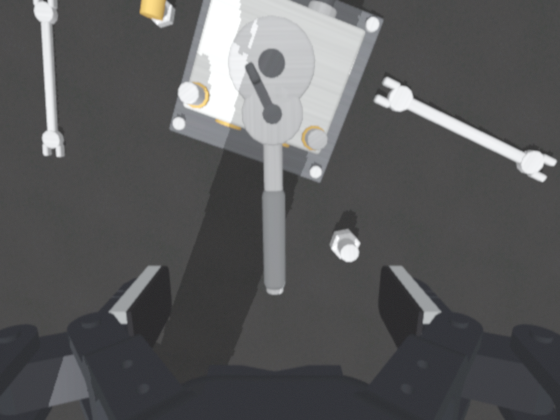

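The wrist view shows the drive centre at (272,63), lever pivot at (273,114), tab at about (251,70) on the left (loosen), and grip from (274,190) to (275,288). The stubs are at (190,94) and (315,138), and the union at (345,247). Refining with masks:

```bash
python3 - <<'E'
from h import *
M=np.load('w1c.npy'); c=(M[:,:3],M[:,3:6],M[:,6])
im=cv2.imread('pics/w1.png'); g=cv2.cvtColor(im,cv2.COLOR_BGR2GRAY)
cv2.imwrite('pics/w1z.png',cv2.resize(im[0:160,160:360],None,fx=3.7,fy=3.7,interpolation=cv2.INTER_CUBIC))
m=((g<95)*255).astype(np.uint8); m[:, :230]=0; m[:,312:]=0; m[130:]=0;m[:25]=0
for k in cv2.findContours(m,cv2.RETR_EXTERNAL,cv2.CHAIN_APPROX_NONE)[0]:
    if cv2.contourArea(k)>30: print('dark',cv2.contourArea(k),cv2.minEnclosingCircle(k),cv2.boundingRect(k))
m2=((g>70)&(g<175)).astype(np.uint8); 
for r in (200,220,240,260,280):
    cs=[i for i in range(250,300) if g[r,i]>75]; print(r,cs[0],cs[-1])
    mid=(cs[0]+cs[-1])/2; print(onz(c,mid,r,.09))
a=onz(c,272,63,.091); e=onz(c,275,290,.085)
print(a,e,np.linalg.norm(e[:2]-a[:2]),'piv',onz(c,273,114,.096),'tab',onz(c,251,70,.11))
s1=onz(c,188,93,.094);s2=onz(c,314,139,.094);print('stubs',s1,s2,np.linalg.norm(s1-s2))
E
```

```text
200 262 298
[0.525883   0.02460003 0.09      ]
220 262 299
[0.50953788 0.01757494 0.09      ]
240 262 299
[0.49250817 0.01073461 0.09      ]
260 263 299
[0.47509001 0.0032561  0.09      ]
280 263 299
[ 0.45692929 -0.00404648  0.09      ]
[0.62410893 0.07065522 0.091     ] [ 0.44315977 -0.00365262  0.085     ] 0.19561251350510955 piv [0.58927168 0.05604726 0.096     ] tab [0.61169237 0.08192644 0.11      ]
stubs [0.57954946 0.123209   0.094     ] [0.58346034 0.01833391 0.094     ] 0.10494797970905834
```

View pics/w1z.png

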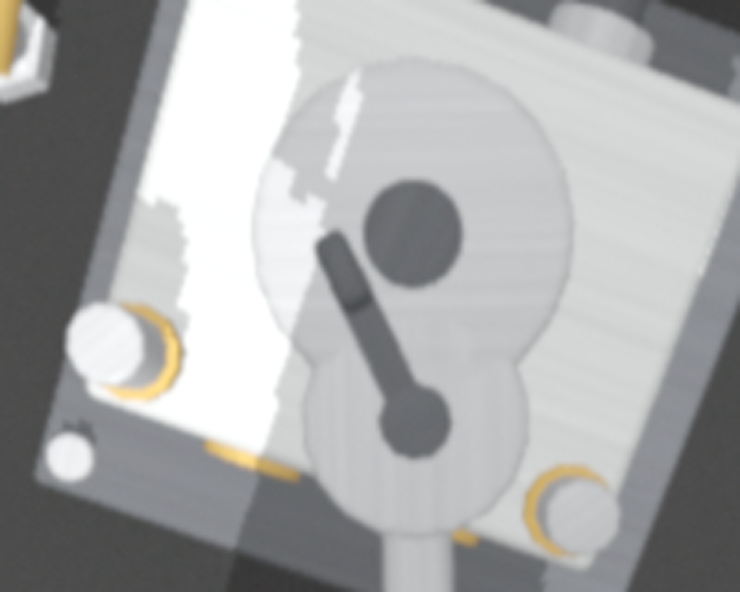

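```bash
cat >> h.py <<'E'
ax=np.array([.624,.0705]); h=np.array([-.925,-.380]); h/=np.linalg.norm(h); r=np.array([-h[1],h[0]])
piv=ax+h*.0375
def lev(lat,lon=-.030): return piv+h*lon+r*lat
E
python3 - <<'E'
from h import *
arm.move_gripper(0.0,20)
arm.movep(np.r_[lev(-.042),.20],quat(h)); arm.pause(.2)
print(arm.read_time(),arm.read_tool_pos(),arm.read_ft_force(),arm.read_opening())
cw=cam('wrist');w=snapshot('wrist');s=snapshot('side')
p=arm.read_tool_pos(); c=cam('side'); u=proj(c,p-[0,0,.073]); print('tip73 expected',u,'86',proj(c,p-[0,0,.086]),'wr',proj(cw,p-[0,0,.073]))
x,y=int(u[0])-100,int(u[1])-90
print(x,y); cv2.imwrite('pics/s2.png',cv2.resize(s[y:y+150,x:x+200],None,fx=4,fy=4,interpolation=cv2.INTER_CUBIC)); cv2.imwrite('pics/w2.png',w)
E
```

```text
4.7167 [0.6014921  0.10503399 0.2019801 ] [0.12133493 0.1747284  0.28466864] -0.0019559216170519905
tip73 expected [269.87402622 216.45394906] 86 [269.73655848 221.50421759] wr [272.51268344 274.31501662]
169 126
```

View pics/s2.png

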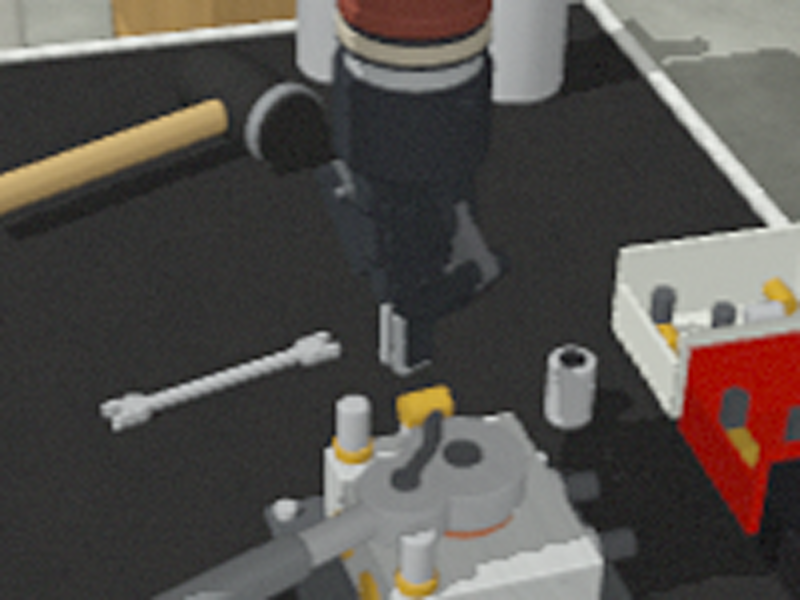

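View pics/w2.png

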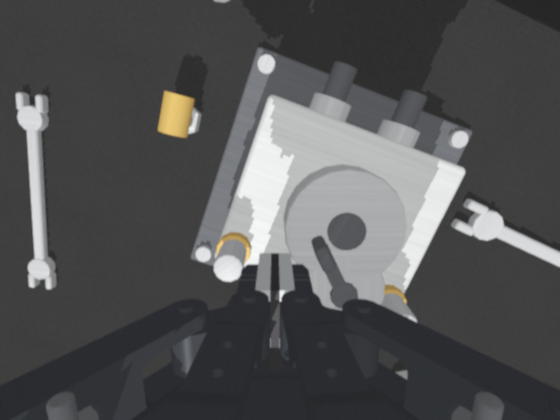

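In the side view the fingertip is at about (270,219), which fits a tip 73 to 76 mm below the TCP. In the wrist view the drive is at (347,231), the tab end at (319,240), and the closed tip is about 15 mm wide at x 257–293. I'll cross-check the axis, then descend and push in small steps.

```bash
python3 - <<'E'
from h import *
c=cam('wrist'); print('axis',onz(c,347,231,.091),'piv',onz(c,345,292,.096),'tab',onz(c,320,244,.112))
z=.097+.0745
arm.line_to(np.r_[lev(-.042),z],0.1); arm.pause(.15)
b=np.array(arm.read_ft_force()); print('bias',b,arm.read_tool_pos())
for lat in np.r_[-.034,-.030,np.arange(-.028,.012,.002)]:
    arm.line_to(np.r_[lev(lat),z],0.04)
    F=np.array(arm.read_ft_force())-b; f=F[:2]@r; t=np.array(arm.read_tool_pos())
    print(round(lat,4),'r',round(-f,2),'h',round(F[:2]@h,2),'z',round(F[2],2),'lat',round((t[:2]-piv)@r*1e3,1))
    if -f>8 or abs(F[2])>6: break
print(arm.read_time())
cv2.imwrite('pics/w3.png',snapshot('wrist'))
E
```

```text
axis [0.62398952 0.07163567 0.091     ] piv [0.59244761 0.05904805 0.096     ] tab [0.6176279  0.08782607 0.112     ]
bias [-0.15900629 -0.70082331 -0.17602095] [0.60152663 0.10671202 0.17220101]
-0.034 r 0.81 h -0.08 z 0.85 lat -33.8
-0.03 r 2.31 h -3.26 z 0.75 lat -30.7
-0.028 r 4.51 h -2.75 z 0.0 lat -28.7
-0.026 r 3.76 h -2.29 z 0.4 lat -25.9
-0.024 r 2.84 h -2.15 z 1.78 lat -23.4
-0.022 r 3.83 h -1.15 z 1.02 lat -21.4
-0.02 r 2.37 h -1.33 z 0.11 lat -19.6
-0.018 r 4.17 h -3.23 z 0.04 lat -17.8
-0.016 r 4.25 h -2.46 z -0.38 lat -16.1
-0.014 r 4.12 h -2.1 z -0.53 lat -14.0
-0.012 r 5.22 h -2.56 z 0.22 lat -12.1
-0.01 r 4.7 h -1.66 z -0.59 lat -10.2
-0.008 r 5.2 h -0.85 z 0.01 lat -8.3
-0.006 r 5.71 h -0.97 z 0.69 lat -6.6
-0.004 r 8.12 h 0.23 z 0.76 lat -5.7
9.25
```

View pics/w3.png

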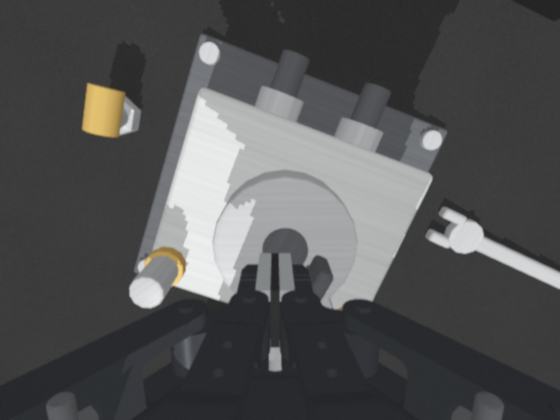

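The tab at about (320,275) is now right of the finger. I'll push slightly more to confirm the stop, then back off and look from above.

```bash
python3 - <<'E'
from h import *
z=.1715; b=np.array([-.16,-.70,-.18])
for lat in (-.003,-.002,-.001,0,.001):
    arm.line_to(np.r_[lev(lat),z],0.03)
    F=np.array(arm.read_ft_force())-b; f=-F[:2]@r; t=np.array(arm.read_tool_pos()); print(lat,round(f,2),round((t[:2]-piv)@r*1e3,1))
    if f>11: break
arm.line_to(np.r_[lev(-.02),z],0.1)
arm.line_to(np.r_[lev(-.02),.23],0.2)
arm.movep(np.r_[ax+h*.10,.31],quat(h)); arm.pause(.15)
c=cam('wrist'); im=snapshot('wrist'); cv2.imwrite('pics/w4.png',cv2.resize(im[0:300,160:440],None,fx=2,fy=2,interpolation=cv2.INTER_CUBIC)); np.save('w4c.npy',np.c_[c[0],c[1],c[2]])
print(arm.read_time())
E
```

```text
-0.003 8.48 -5.5
-0.002 10.38 -5.3
-0.001 10.8 -5.2
0 11.71 -5.0
11.8583
```

View pics/w4.png

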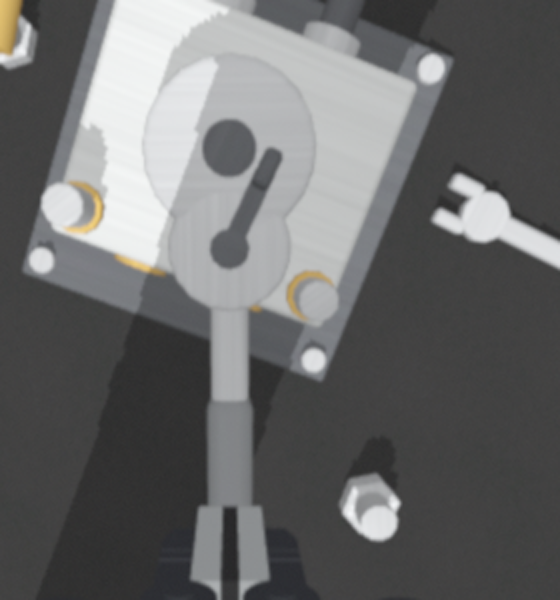

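The lever is now mirrored to the right (tab at zoom (270,158), pivot (230,248), about +0.42 or more) and the handle has not moved. Next I'll cage the grip loosely and swing back.

```bash
cat >> h.py <<'E'
TH0=np.deg2rad(182.1); W0=-0.35; ZT=.129; RG=.145
def hd(w): return np.array([np.cos(TH0-w),np.sin(TH0-w)])
def td(w): return np.array([np.sin(TH0-w),-np.cos(TH0-w)])
def go(w,v=.05,z=ZT,rg=RG): arm.line_to(np.r_[ax+hd(w)*rg,z],v,ori=quat(hd(w)))
def rd(w,b):
    F=np.array(arm.read_ft_force())-b; M=np.array(arm.read_wrist_torque()); t=np.array(arm.read_tool_pos())
    d=t[:2]-ax; wt=TH0-(np.arctan2(d[1],d[0])%(2*np.pi))
    return -F[:2]@td(w),F[:2]@hd(w),F[2],wt,M[2],(d[0]*F[1]-d[1]*F[0])
E
python3 - <<'E'
from h import *
for w in np.arange(-.7,.71,.2):
    q=arm.ik(np.r_[ax+hd(w)*RG,ZT],quat(hd(w))); print(round(w,1),None if q is None else q.round(2))
arm.move_gripper(0.36,20)
print(arm.read_opening(),hd(W0),h)
arm.movep(np.r_[ax+hd(W0)*RG,.22],quat(hd(W0)))
arm.line_to(np.r_[ax+hd(W0)*RG,.19],.1); arm.pause(.2)
c=cam('wrist'); im=snapshot('wrist');cv2.imwrite('pics/w5.png',im)
print(arm.read_time(),arm.read_tool_pos(),arm.read_ft_force())
E
```

```text
-0.7 [ 0.24  0.69 -0.35  1.97  0.43  0.56 -1.24]
-0.5 [ 0.17  0.67 -0.31  2.02  0.4   0.51 -1.46]
-0.3 [ 0.09  0.65 -0.28  2.05  0.36  0.48 -1.69]
-0.1 [ 0.01  0.64 -0.24  2.07  0.33  0.47 -1.91]
0.1 [-0.07  0.64 -0.21  2.06  0.29  0.47 -2.13]
0.3 [-0.14  0.65 -0.18  2.03  0.24  0.48 -2.34]
0.5 [-0.22  0.66 -0.14  1.99  0.18  0.5  -2.52]
0.7 [-0.28  0.68 -0.1   1.93  0.12  0.54 -2.7 ]
0.36098355495367374 [-0.92617678 -0.37708962] [-0.92498844 -0.37999525]
13.4417 [0.49021732 0.0159311  0.19071663] [-0.04842449  0.5403172   0.32059412]
```

View pics/w5.png

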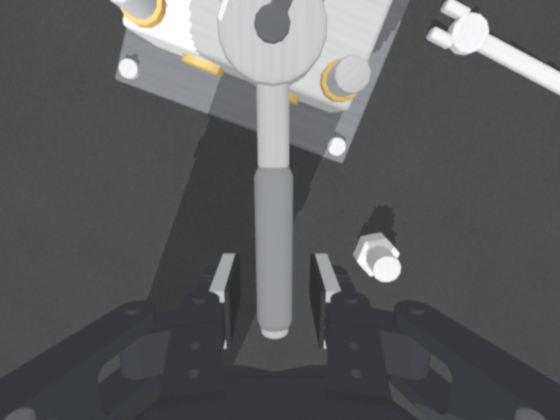

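The grip (x 255–293) is centred between the fingers (x 237–317). I'll descend and back-swing.

```bash
python3 - <<'E'
from h import *
arm.line_to(np.r_[ax+hd(W0)*RG,ZT],.12); arm.pause(.2)
b=np.mean([arm.read_ft_force() for _ in range(3)],0); np.save('b.npy',b); print('bias',b,arm.read_tool_pos(),arm.read_wrist_torque())
for w in np.r_[np.arange(-.40,-.66,-.05),-.68,-.70]:
    go(w,.1); x=rd(w,b); print(round(w,3),np.round(x,2))
    if abs(x[0])>6 or abs(x[2])>8: break
print(arm.read_time())
cv2.imwrite('pics/w6.png',snapshot('wrist'))
E
```

```text
bias [0.21150296 0.24084863 0.64649242] [0.49018159 0.01585066 0.12977359] [ 0.04042848 -0.01454388  0.02172495]
-0.4 [-0.46 -0.   -0.95 -0.4  -0.01 -0.07]
-0.45 [ 0.06  0.19 -1.19 -0.45 -0.02  0.01]
-0.5 [ 0.81 -0.4  -0.8  -0.5   0.08  0.12]
-0.55 [ 0.42  0.15 -0.5  -0.55  0.04  0.06]
-0.6 [-0.23 -0.37 -1.08 -0.6   0.02 -0.03]
-0.65 [ 0.12  0.54  0.22 -0.65 -0.02  0.02]
-0.68 [-0.52  0.13 -0.09 -0.68 -0.01 -0.07]
-0.7 [-0.33  0.13 -0.47 -0.7  -0.01 -0.05]
16.3
```

View pics/w6.png

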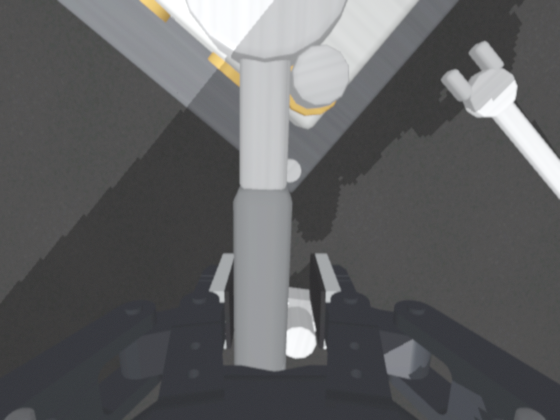

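The handle follows, with the grip against the left finger close to the right stub, so the handle is at about -0.65. Next is the tightening stroke with force monitoring.

```bash
cat > stroke.py <<'E'
from h import *
import sys
b=np.load('b.npy')
def fwd(w,wend,step=.025):
    log=[]; base=[]
    fine=False; done=False
    while w<wend:
        w+= .005 if fine else step
        go(w,.04 if fine else .06); x=rd(w,b); log.append((w,*x))
        if not fine and (x[0]>4.6): fine=True
        f2=np.mean([l[1] for l in log[-2:]])
        if fine and len(log)>6 and max(l[1] for l in log[-5:])<3.8: fine=False
        if x[0]>10.3 or (f2>9.6): done=True; break
        if abs(x[3])>1.5 or abs(x[2])>10: print('odd'); break
    return done,w,log
def back(w,wend):
    while w>wend+1e-6:
        w=max(wend,w-.1); go(w,.12); x=rd(w,b)
        if abs(x[0])>7: print('stop?',w,x[0]); break
    return w
E
python3 - <<'E'
from stroke import *
done,w,log=fwd(-.70,.66)
for l in log: print(np.round(l,2))
print(done,w,arm.read_time())
cv2.imwrite('pics/w7.png',snapshot('wrist'))
E
```

```text
[-0.68 -0.27 -0.43 -0.11 -0.67 -0.01 -0.04]
[-0.65 -0.11  0.31 -1.39 -0.65 -0.04 -0.02]
[-0.62  0.17  0.71  0.4  -0.63 -0.05  0.02]
[-0.6   0.57  0.45 -1.02 -0.6   0.02  0.08]
[-0.57 -0.27 -0.01 -0.67 -0.57  0.05 -0.04]
[-0.55 -0.21  0.11 -0.47 -0.55 -0.05 -0.03]
[-0.52  0.3   0.47 -0.59 -0.52  0.04  0.04]
[-0.5   0.73 -0.03 -0.29 -0.5  -0.01  0.11]
[-0.47 -0.08  0.18  0.58 -0.47 -0.03 -0.01]
[-0.45 -0.86  0.1  -0.8  -0.45  0.01 -0.12]
[-0.42 -0.54 -0.68 -0.61 -0.42 -0.04 -0.08]
[-0.4   0.88  0.54 -0.75 -0.4  -0.    0.13]
[-0.37  1.4   0.67 -0.75 -0.37  0.03  0.2 ]
[-0.35 -0.15  0.1  -1.16 -0.35 -0.   -0.02]
[-0.32  0.35 -0.46 -0.26 -0.32 -0.04  0.05]
[-0.3   1.41  0.18 -0.68 -0.3  -0.02  0.2 ]
[-0.27  1.91 -0.42 -0.51 -0.28 -0.01  0.28]
[-0.25  1.34  0.84 -1.04 -0.25  0.05  0.19]
[-0.22  1.42  0.29 -0.57 -0.22  0.04  0.21]
[-0.2   1.14  0.45 -0.11 -0.2   0.02  0.17]
[-0.17  1.09  0.76  0.49 -0.17 -0.04  0.16]
[-0.15  0.84  0.79 -0.36 -0.15 -0.01  0.12]
[-0.12  1.69  1.21  0.19 -0.12  0.01  0.25]
[-0.1   1.1   1.46  0.28 -0.1   0.01  0.16]
[-0.07  0.95  0.78 -1.1  -0.07 -0.01  0.14]

[... 642 characters left out ...]
0.3  -0.    0.22]
[ 0.33  0.92  0.58 -1.45  0.33 -0.01  0.13]
[ 0.35  2.04  0.93  0.23  0.35 -0.02  0.3 ]
[ 0.38  0.64  1.48 -0.36  0.38  0.    0.09]
[ 0.4   0.79  1.19 -1.55  0.4   0.04  0.11]
[ 0.43  2.19  1.68 -1.45  0.43 -0.02  0.32]
[ 0.45  1.34  0.66 -0.7   0.45  0.01  0.19]
[ 0.48  2.68 -0.11 -0.21  0.48 -0.    0.39]
[ 0.5   1.99  0.77 -0.62  0.5   0.01  0.29]
[ 0.53  0.83  0.38 -0.48  0.53 -0.01  0.12]
[ 0.55  0.29  1.17 -1.24  0.55 -0.02  0.04]
[ 0.58  1.7   1.24 -1.03  0.58  0.09  0.25]
[ 0.6   2.42  1.31 -0.62  0.6   0.    0.35]
[ 0.63  3.66  0.37 -0.4   0.62  0.04  0.53]
[ 0.65  4.39 -0.06  0.31  0.65  0.02  0.64]
[0.68 5.23 1.32 1.29 0.67 0.05 0.76]
False 0.6750000000000007 30.1
```

View pics/w7.png

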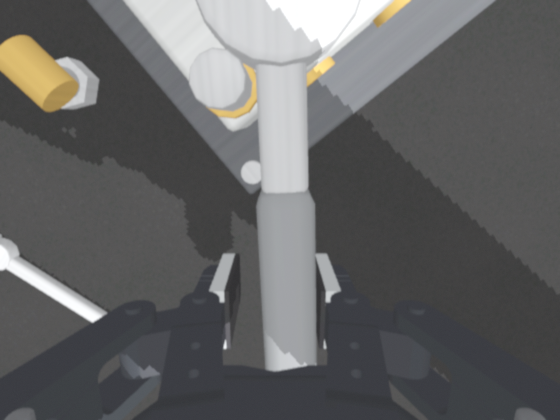

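In the wrist view the grip is pressed against the right finger at (315,270), with about 8 px left to the left stub. The force rise from 0.62 could be the seat, but it sits near the stop and is therefore ambiguous. I'll check readings, then take a fresh bite with a back-swing of one tooth or more and use coarser steps to save time.

```bash
python3 - <<'E'
from stroke import *
def rm(w,n=8): return np.mean([rd(w,b) for _ in range(n)],0), np.std([rd(w,b)[0] for _ in range(n)])
w=.675
print(arm.read_time(),arm.read_opening()); x,s=rm(w); print(np.round(x,3),s,arm.read_time())
for w in (.6,.4,.2,.05,-.05):
    go(w,.15); x,s=rm(w); print(w,np.round(x,2),round(s,2),round(arm.read_time(),2))
E
```

```text
30.15 0.3560217188531641
[5.323 1.957 0.881 0.672 0.017 0.771] 0.0 30.15
0.6 [ 2.99 -0.39  0.43  0.6   0.06  0.43] 0.0 30.4
0.4 [ 0.7  -0.26 -0.45  0.41  0.05  0.1 ] 0.0 30.75
0.2 [ 0.25  0.69 -0.8   0.21  0.05  0.04] 0.0 31.1
0.05 [ 0.72  0.29 -1.34  0.06  0.04  0.1 ] 0.0 31.4
-0.05 [-0.38  0.3   0.05 -0.04 -0.01 -0.06] 0.0 31.65
```

```bash
python3 - <<'E'
from stroke import *
go(.06,.1); w=.06; k=0
while w<.30:
    w+=.0125; go(w,.06); x=rd(w,b); print(round(w,3),np.round(x[:4],3),round(arm.read_time(),2))
    if x[0]>5.0: break
E
```

```text
0.072 [ 2.642  0.065 -1.007  0.069] 32.21
0.085 [ 4.612 -0.41  -2.057  0.08 ] 32.46
0.097 [ 5.286 -1.264 -3.097  0.094] 32.71
```

It bites right after one tooth and force rises mid-range at 0.07–0.10, far from the stops, so the bolt is seated. I'll continue in fine steps to about 10 N.

```bash
python3 - <<'E'
from stroke import *
w=.0975; fs=[5.29]
while w<.25:
    w+=.007 if fs[-1]<7.5 else .0045
    go(w,.05); x=rd(w,b); fs.append(x[0]); print(round(w,4),np.round(x,3),round(arm.read_time(),2))
    if x[0]>9.3 or abs(x[2])>9: break
E
```

```text
0.1045 [ 6.173 -0.906 -3.113  0.101  0.074  0.896] 32.96
0.1115 [ 5.528 -0.604 -2.874  0.108  0.104  0.802] 33.21
0.1185 [ 5.365 -0.649 -1.844  0.115  0.055  0.779] 33.46
0.1255 [ 5.673 -0.735 -2.562  0.121  0.057  0.823] 33.71
0.1325 [ 5.17  -1.678 -2.084  0.127  0.053  0.751] 33.96
0.1395 [ 4.901 -1.051 -2.196  0.134  0.105  0.712] 34.21
0.1465 [ 5.641 -0.805 -1.971  0.14   0.138  0.819] 34.46
0.1535 [ 6.706 -0.551 -2.003  0.146  0.149  0.973] 34.71
0.1605 [ 5.409 -0.316 -2.538  0.152  0.052  0.785] 34.96
0.1675 [ 7.232 -1.623 -2.615  0.158  0.085  1.051] 35.21
0.1745 [ 6.789 -1.132 -2.421  0.165  0.096  0.986] 35.46
0.1815 [ 7.042 -1.257 -2.608  0.171  0.091  1.023] 35.71
0.1885 [ 6.442 -1.303 -1.617  0.177  0.064  0.936] 35.96
0.1955 [ 7.126 -2.132 -1.568  0.184  0.085  1.037] 36.21
0.2025 [ 7.828 -1.889 -1.095  0.19   0.092  1.138] 36.46
0.207 [ 7.987 -2.837 -2.061  0.193  0.155  1.163] 36.71
0.2115 [ 7.644 -1.969 -1.739  0.197  0.085  1.112] 36.96
0.216 [ 8.491 -1.658 -1.206  0.201  0.158  1.234] 37.21
0.2205 [ 9.043 -2.067 -2.271  0.205  0.121  1.315] 37.46
0.225 [ 7.545 -2.597 -1.97   0.209  0.126  1.099] 37.71
0.2295 [ 7.772 -1.232 -0.851  0.213  0.082  1.129] 37.96
0.234 [ 8.084 -2.284 -0.751  0.217  0.098  1.177] 38.21
0.2385 [ 8.242 -2.311 -0.841  0.221  0.099  1.2  ] 38.46
0.243 [ 8.36  -2.04  -0.686  0.225  0.086  1.216] 38.71
0.2475 [ 8.101 -2.264 -1.359  0.229  0.135  1.18 ] 38.96
0.252 [ 7.932 -2.233 -1.36   0.233  0.157  1.155] 39.21
```

```bash
python3 - <<'E'
from h import *
print(arm.read_opening(),rd(.252,np.load('b.npy'))[:4],arm.read_joint_positions())
cv2.imwrite('pics/w8.png',snapshot('wrist')); s=snapshot('side'); cv2.imwrite('pics/s8.png',cv2.resize(s[190:350,150:370],None,fx=3.6,fy=3.6,interpolation=cv2.INTER_CUBIC))
print(rd(.252,np.load('b.npy'))[:4])
E
```

```text
0.35707976158597166 (np.float64(7.932040513556966), np.float64(-2.233169928409536), np.float64(-1.3599426430392643), np.float64(0.23321133199077648)) [-0.18172367  0.64216183 -0.09884979  2.0450608   0.13986394  0.46345282
 -2.17440847]
(np.float64(8.608881857448372), np.float64(-1.9726226085328284), np.float64(-1.0433535236492346), np.float64(0.2332302298596307))
```

View pics/w8.png

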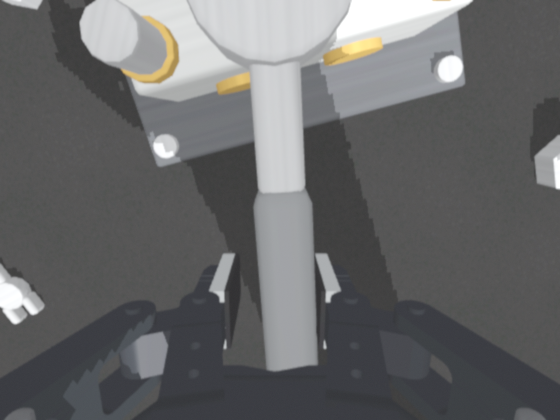

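View pics/s8.png

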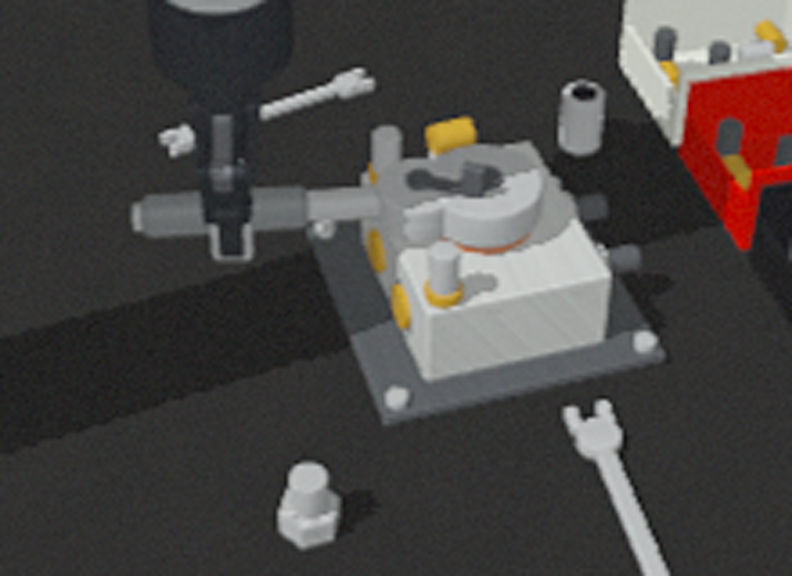

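The handle is turning (about 0.21) with the right pad on the grip. The force sags between my small stop-and-go steps, so I'll try a slightly longer continuous move and watch the sag.

```bash
python3 - <<'E'
from stroke import *
t=arm.read_time()
w=.268; go(w,.03); print(round(arm.read_time()-t,3),np.round(rd(w,b)[:4],2))
for _ in range(3):
    arm.pause(.04); print(round(arm.read_time()-t,3),np.round(rd(w,b)[:4],3))
E
```

```text
0.25 [ 8.14 -1.9  -0.51  0.25]
0.292 [ 8.774 -2.154 -1.294  0.25 ]
0.333 [ 9.59  -1.984 -0.44   0.25 ]
0.375 [ 9.074 -2.721 -0.771  0.25 ]
```

```bash
python3 - <<'E'
from stroke import *
w=.268
def eq(w,n=3):
    v=[]
    for _ in range(n):
        x=rd(w,b); v.append((x[0],(x[5]+x[4]-.02)/.145,x[3])); arm.pause(.02)
    return np.array(v)
for _ in range(6):
    w+=.012; go(w,.05); v=eq(w); print(round(w,3),v.round(2).tolist(),round(arm.read_time(),2))
    if v[:,0].mean()>9.9 or v[:,1].mean()>10.4: break
E
```

```text
0.28 [[9.37, 9.9, 0.26], [9.33, 10.18, 0.26], [8.11, 8.77, 0.26]] 39.98
0.292 [[9.34, 9.98, 0.27], [9.32, 10.41, 0.27], [8.89, 9.68, 0.27]] 40.28
0.304 [[10.07, 11.55, 0.28], [9.99, 10.87, 0.28], [9.62, 10.41, 0.28]] 40.58
```

Pull is now about 10 N (raw 9.9; 10.6 referred to the grip middle using the wrist moment). I'll ease off, centre the cage and look.

```bash
python3 - <<'E'
from stroke import *
w=.304
for _ in range(9):
    w-=.025; go(w,.05); x=rd(w,b); print(round(w,3),np.round(x[:4],2))
    if x[0]<.8: break
w-=.03; go(w,.05); arm.pause(.15); print(round(w,3),np.round(rd(w,b)[:4],2),arm.read_time())
cv2.imwrite('pics/w9.png',snapshot('wrist'))
E
```

```text
0.279 [ 9.   -2.12 -0.64  0.26]
0.254 [ 7.72 -2.05 -1.83  0.24]
0.229 [ 5.95 -0.97 -2.21  0.22]
0.204 [ 6.45 -1.57 -1.23  0.2 ]
0.179 [ 5.84  0.2  -2.11  0.17]
0.154 [ 4.55 -0.75 -1.98  0.15]
0.129 [ 5.03 -0.49 -2.87  0.13]
0.104 [ 3.38  0.44 -1.42  0.11]
0.079 [ 2.72  0.35 -0.84  0.08]
0.049 [ 2.23 -1.04 -0.12  0.05] 43.2333
```

View pics/w9.png

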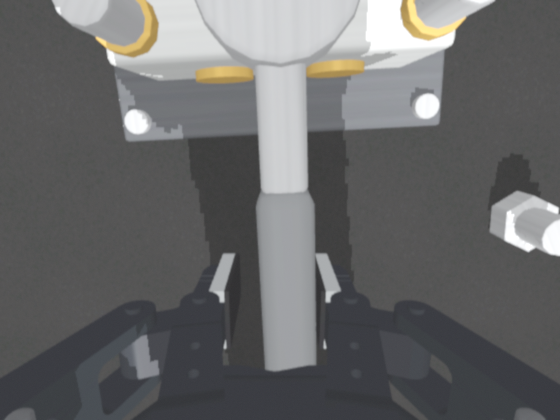

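Unexpectedly, the handle followed the tool back elastically from 0.28 to 0.05 (10 N down to 2.2 N), about 35 N/rad and far softer than stated. I'll release fully and inspect the lever and handle from above before deciding.

```bash
python3 - <<'E'
from stroke import *
w=.049
for _ in range(4):
    w-=.03; go(w,.08); x=rd(w,b); print(round(w,3),np.round(x[:4],2))
    if abs(x[0])<.7: break
arm.line_to(np.r_[ax+hd(w)*RG,.29],.35,ori=quat(hd(w))); arm.pause(.1)
print(arm.read_time(), arm.read_ft_force())
c=cam('wrist');im=snapshot('wrist');cv2.imwrite('pics/w10.png',im);np.save('w10c.npy',np.c_[c[0],c[1],c[2]])
s=snapshot('side'); cv2.imwrite('pics/s10.png',cv2.resize(s[190:350,150:370],None,fx=3.6,fy=3.6,interpolation=cv2.INTER_CUBIC))
E
```

```text
0.019 [-0.78 -0.13 -0.98  0.02]
-0.011 [-0.86  0.12 -1.68 -0.01]
-0.041 [-0.59  0.14 -1.72 -0.04]
44.7417 [-0.84224597 -0.14636071 -0.38377538]
```

View pics/w10.png

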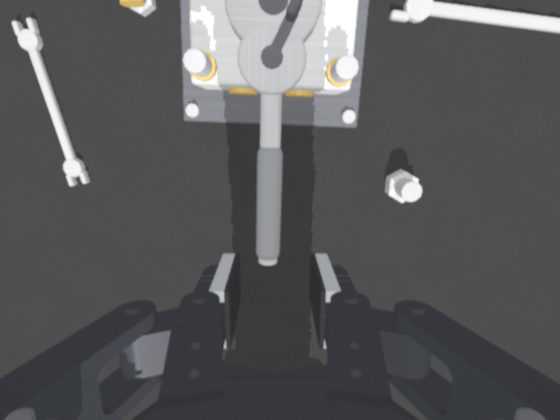

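View pics/s10.png

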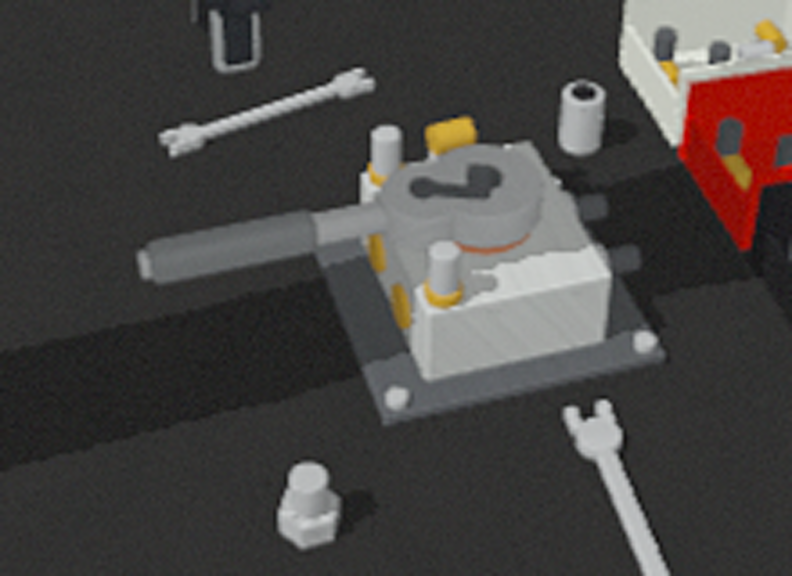

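The lever is still on tighten (pivot (272,57), tab (294,10), about +0.44), the handle is released near 0, and the gripper is clear. As a last check I'll compare the bystanders against the first scene picture.

```bash
python3 - <<'E'
from h import *
s=snapshot('scene'); a=cv2.imread('pics/scene0.png'); cv2.imwrite('pics/sc11.png',s)
d=cv2.absdiff(cv2.GaussianBlur(a,(3,3),0),cv2.GaussianBlur(s,(3,3),0)).max(2)
o=np.hstack([a[140:300,140:370],s[140:300,140:370]]); cv2.imwrite('pics/sc11z.png',cv2.resize(o,None,fx=1.7,fy=1.7,interpolation=cv2.INTER_CUBIC))
d0=cv2.absdiff(cv2.imread('pics/side0.png'),snapshot('side')).max(2)
for n,(x,y) in {'long':(180,205),'short':(341,246),'elbow':(285,251),'socket':(259,279),'mallet':(465,300)}.items(): print(n,np.median(d[y-9:y+10,x-9:x+10]),d[y-9:y+10,x-9:x+10].max())
print('union side',np.median(d0[318:342,224:246]),d0[318:342,224:246].max(),arm.read_time())
E
```

```text
long 10.0 69
short 3.0 5
elbow 4.0 6
socket 5.0 13
mallet 4.0 7
union side 3.0 68 44.9417
```

View pics/sc11z.png

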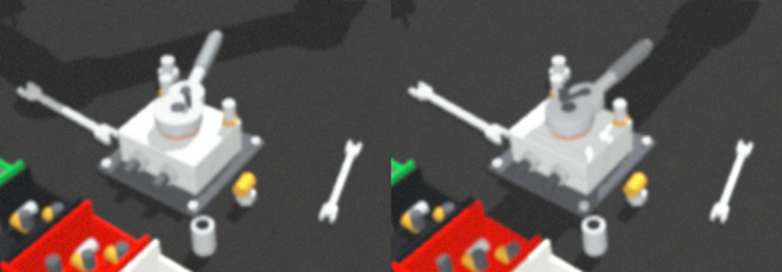

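```bash
python3 - <<'E'
from station import ticket, arm
ticket.finish_job(); print(arm.read_time())
E
```

```text
the job is handed in; nothing more can be done
the job is handed in; nothing more can be done
```

I handed the job in at about 45 s: the lever is on tighten, the bolt is seated, and it was last pulled to about 10 N. One check, the stiffness after seating, did not match the description.

- **Lever:** I pushed the tab over with closed fingers, using about 4 to 6 N in travel and at most 11.7 N against its stop. In the last overhead picture it reads about +0.44.
- **Bolt:** I caged the grip loosely and swung back to about -0.65, then made a full tightening stroke. The force began to rise near the +0.7 stop. To rule out the stop I went back one tooth and pulled again in mid-swing. It bit at about 0.05, and I stopped at a raw reading of 9.6 to 10.1 N. Corrected with the wrist moment to the middle of the grip, that is about 10.4 to 11.5 N.
- **Afterwards:** I backed off and lifted clear. Comparing start and end pictures, the bystanders look unmoved; the only differences I saw were shadows.

**What disagreed:**
- **Stiffness:** past the seat the force rose by only about 25 to 35 N per rad at the grip, against roughly 130 per rad expected. The handle also sprang back about 0.2 rad as I eased off, more than "a little".
- **Readings:** all forces were taken just after small steps, not during motion. The true moving pull may have been 1 to 2 N higher. No reading went above 11.5 N.
- **Release:** the other finger probably nudged the loose handle back slightly as I released it.

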